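Clip the glued leaf blank

TASK

Two black-handled spring clips are parked on the wooden rail. Squeeze the handles of the larger clip, take it off the rail, lower its open jaws well down over the flat middle of the top edge of the leaf blank (the standing foam-and-plywood board with two round lobes, not the pointed one) and let it go, so that it stays clipped there upright, its jaws gripping both faces and square to the board. Leave the smaller clip alone where it is.

Things in the scene. Friction and masses are not known exactly. Their poses are not given: they have to be found in the camera images.
- big_clip_pivot (a point): Hinge centre of the larger clip: 40 mm wide along the hinge (y, along the rail), 100 g. Handles rise in a V along x to 50 mm above it, there 59 mm over the outsides; squeeze them along x about 30 mm above it. Jaws end 52 mm below it, pads 34 to 52 mm below, throat free up to 8 mm below. z is up while parked; axes belong to the -x half. Parked astride the 14 mm rail, whose top is 20 mm below.
- big_clip_jaw (a joint): Angle between the halves of the larger clip, rad: 0 with its pads flat on a 14 mm board (as parked), 0.6 squeezed to its stop, -0.3 shut on nothing. A spring closes it: squeezing takes 7 N at first, 14 N at the stop, where the handles are upright, 29 mm over the outsides, and the pads 34 to 45 mm apart. Each half turns by half of it.
- leaf_edge (a point): Middle of the leaf blank's top edge, 100 mm above the table, on the 88 mm flat between two round lobes 28 mm higher. The blank (white foam and plywood) is 14 mm thick, 200 mm long, fixed in a wooden foot, its faces clear for 60 mm below the edge. z up, y along the edge, x through the thickness. The other standing board has three pointed tips.
- small_clip_pivot (a point): Hinge centre of the smaller clip, parked astride the same rail about 110 mm from the larger one: 74 mm high, 20 mm wide, axes alike. To be left alone.

How it is judged:
By the outcome, as a careful person would: the job done as asked, in the order asked, and still so for the second after the job is handed in, with the robot touching nothing.
It also fails if it takes over 42 s, if anything falls off the work surface, if the arm or the gripper's body presses on something with over 40 N, if the wrist force passes 120 N, or if a joint passes its speed limit or range.

ROBOT

A 6-joint arm with a two-finger parallel gripper is mounted at the origin on the work surface. World frame = base frame: x ahead of the robot, y to its left, z up, the work surface at z = 0. Lengths are in m, angles in rad, forces in N, time in s.
With the tool pointing down it reaches from about 0.3 to 0.825 m from the base axis. Payload 5.4 kg.
Tool frame: the origin (TCP) lies midway between the tips of the shut fingers; the grasp point (between the pads) lies 19 mm behind it; z points along the fingers, y is the line along which they close (so a half turn about z gives the same grasp; the last joint's range is limited). The gripper opens to 92 mm and grips with 3 to 60 N. Pads are 20 mm wide; open, the fingers measure 128 mm over their backs; the gripper's body (75 mm by 189 mm) begins 69 mm behind the grasp point.
Start: joints at [1.104, 0.158, 1.597, -0, 1.386, -0.21], TCP at [0.146, 0.556, 0.215] pointing down, gripper open.
Joint ranges: [-2.91, 2.91], [-0.94, 2.29], [0.18, 2.7], [-1.29, 4.43], [0.17, 2.64], [-3, 3]. Speed limits (rad/s): [2.57, 2.57, 3.14, 3.14, 3.14, 3.14].

INTERFACE

Orientations are given as a 3x3 rotation matrix whose columns are the frame's x, y, z axes.
In Python, from bench import readout, cams, order, spotter gives the robot as it stands. The module is installed in compiled form; this text tells all that it offers.
- The arm moves only by the tool servo_tool, never from a script. Its argument "increments" is a list of rows, each an object with "dr": the turn, a rotation vector about the tool's x, y, z each as a share of 6 degrees, from -1 to 1, a list of three; "travel": the shift along the tool's x, y, z each as a share of 0.02 m, from -1 to 1, a list of three; "gripper": the finger opening in mm, from 0 to 91.9. A call has 1 to 20 rows; each row shifts and turns the commanded pose from where the row before left it, along the tool's axes as they then stand; what a row does not reach is not made up. A row lasts 1/12 s, in which the tool goes at most 41.7 mm and 7.16 degrees, less where a joint would pass 70% of its speed; a pose out of reach is approached as far as the arm can. A call with a number of a shift or a turn outside -1 to 1 is refused whole. A call with a gripper value outside its range is refused whole. The fingers move at their own pace and stop on an object; "force" is the grip in N (left out, the last holds). Time passes only in rows, so rows that do not move let the fingers close. It gives the time, the measured TCP pose, the force, the opening and the grip force at its end, in the units of the state.
- readout.observe(): the state, without advancing time (a new reading comes with each control period).
- cams.read_camera(name): name is "side" or "top" or "wrist"; returns (picture, depth): 400x640x3 uint8, blue, green, red; 400x640 float32, m along the optical axis (not along the pixel's ray), 0 where there is no reading.
- cams.calibration(name): a dict with "fov_y" (degrees; the focal length in pixels is half the picture's height over the tangent of half this angle, whatever the lens; pixels are square), "cx", "cy" (the principal point, pixels), "R" (3x3) and "t" (3): a world point X has camera coordinates R X + t; the wrist camera has in their place "tool_from_camera" (4x4, takes a point from camera to tool coordinates, whose origin is the TCP and whose axes are the flange's). Camera axes: x right, y down, z forward; pixel columns grow to the right and rows downward; lengths in m; the calibration is good to about 2 mm. A picture is of the moment at which its call begins: read the wrist's pose just before it. calibration takes no time and is no camera call.
- order.hand_in(): hands the job in; it is judged then, once.
Trained networks look in the newest picture that a camera, given by its name, has taken for a name from the list of things; names that differ only in an ending like _2 or _b are one class to them, and where a whole thing is asked for, a point or a joint stands for the part that bears it (a point fixed in the world has none). Each returns a list of dicts, best first, with "confidence" (0 to 1); they miss things now and then, are a little off and sometimes report something else, mostly with a low value. They report only what shows in the picture. A call takes as long as a camera call.
- spotter.find_in(camera, target): "point" ([x, y, z] in m, in world coordinates, good to about 4 mm: the middle of the surface that is visible of it).
- spotter.masks_of(camera, target): "pixels" (400x640 bool, what is visible of it).
- spotter.tip_of(camera, target): "point" ([x, y, z] in m, in world coordinates, good to about 4 mm: a listed point, or the origin of a listed thing).
The state is a dict: "t": time; "joint_positions": joint angles; "dq": joint speeds; "tau": joint torques, N m; "tcp_pos": TCP position; "ee_rot": TCP orientation; "wrist_force": force on the tool from outside, world axes, zero at the start; "wrist_torque": the same for the moment, N m; "grip_width": finger opening in m; "gripper_force": force on a finger pad.
Only numpy, scipy, OpenCV 4.12 (cv2) and the standard library are available. Lean on these libraries where they do the work, as an engineer would, in place of code of your own. Each camera call takes 0.05 s, during which the arm holds its last target. There are 200 camera calls.

## Working session

There is one attempt and no reset: what is moved stays moved. The work goes in short steps, Python scripts to look and compute and a tool call to move; the robot and the scene stay as the last step left them, time stands still between calls to the robot, and variables do not carry over. Pictures are saved under pics/ and viewed, at most 10 in all, crops included, and the job is handed in when it is done.

Besides the shell and the picture viewer there is one more tool, called after "Request:" as name([rows], argument=value, ...), one row to a line, values as JSON. servo_tool: Moves the arm, as the interface text tells. Shift numbers are shares of 0.02 m and turn numbers shares of 6 degrees, none past 1 either way. Its arguments: {"type":"object","properties":{"increments":{"type":"array","items":{"type":"object","properties":{"dr":{"type":"array","items":{"type":"number"}},"travel":{"type":"array","items":{"type":"number"}},"gripper":{"type":"number"}}}},"force":{"type":"number"}},"required":["increments"]}

```bash
mkdir -p pics; python3 - <<'E'
from bench import readout,cams,spotter
import cv2,numpy as np
s=readout.observe();print(s['t'],s['tcp_pos'],np.round(s['ee_rot'],3).tolist())
for c in ['side','top','wrist']:
    im,d=cams.read_camera(c);cv2.imwrite(f'pics/{c}0.png',im)
    for n in ['big_clip_pivot','leaf_edge','small_clip_pivot']:
        for r in spotter.tip_of(c,n)[:2]:print(c,n,np.round(r['point'],4),round(r['confidence'],2))
a=cv2.imread('pics/side0.png');b=cv2.imread('pics/top0.png')
cv2.imwrite('pics/st0.png',cv2.resize(np.vstack([a,b]),(480,600)))
for c in ['side','top']:
    k=cams.calibration(c);print(c,k['fov_y'],(-k['R'].T@k['t']).round(3),k['R'][2].round(2))
E
```

```text
0.0 [0.1457896  0.55558208 0.21364289] [[-0.967, 0.254, -0.001], [0.254, 0.967, -0.002], [0.0, -0.002, -1.0]]
side big_clip_pivot [ 0.5338 -0.2046  0.0884] 0.81
side leaf_edge [0.6249 0.1718 0.0966] 0.81
side small_clip_pivot [ 0.5212 -0.2998  0.0896] 0.65
top big_clip_pivot [ 0.535  -0.1991  0.0873] 0.63
top leaf_edge [0.6243 0.1791 0.104 ] 0.74
top small_clip_pivot [ 0.5215 -0.3031  0.091 ] 0.48
side 56.36771186848598 [ 0.149 -0.445  0.728] [ 0.48  0.5  -0.72]
top 52.9985703299655 [ 0.453 -0.019  1.029] [ 0.08  0.   -1.  ]
```

View pics/st0.png

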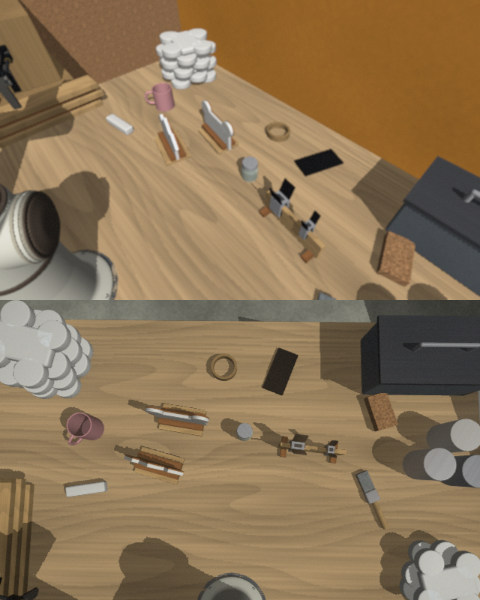

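```bash
cat > h.py <<'E'
import numpy as np,cv2
from bench import cams,readout
def cloud(c):
    s=readout.observe();im,d=cams.read_camera(c);k=cams.calibration(c)
    f=200/np.tan(np.radians(k['fov_y'])/2);v,u=np.mgrid[:400,:640]
    P=np.stack([(u-k['cx'])/f*d,(v-k['cy'])/f*d,d],-1)
    if c=='wrist':
        T=k['tool_from_camera'];P=P@T[:3,:3].T+T[:3,3];P=P@np.array(s['ee_rot']).T+s['tcp_pos']
    else: P=(P-k['t'])@k['R']
    P[d<=0]=np.nan
    return im,P
def line(q,n):
    if len(q)<5: print(n,len(q));return
    m=q.mean(0);w,V=np.linalg.eigh(np.cov((q-m)[:,:2].T));a=V[:,1]*np.sign(V[1,1])
    print(n,len(q),'mean',m.round(4),'dir',a.round(3),'deg from y',np.degrees(np.arctan2(-a[0],a[1])).round(2),'ext',((q-m)[:,:2]@a).min().round(3),((q-m)[:,:2]@a).max().round(3),'std',np.sqrt(w).round(4))
E
python3 - <<'E'
from h import *
for c in ['top','side']:
    im,P=cloud(c);Z=P[...,2]
    def sel(x,y,r,z0,z1):return P[(np.hypot(P[...,0]-x,P[...,1]-y)<r)&(Z>z0)&(Z<z1)]
    line(sel(.625,.175,.13,.075,.14),c+' board')
    line(sel(.625,.175,.05,.09,.11),c+' edge')
    line(sel(.625,.175,.13,.115,.14),c+' lobes')
    line(sel(.53,-.25,.2,.055,.078),c+' rail')
    for z in (.08,.09,.1,.11,.12,.13): line(sel(.534,-.202,.045,z,z+.01),c+' big %.2f'%z)
    line(sel(.534,-.202,.045,.08,.16),c+' big')
    line(sel(.521,-.302,.04,.08,.16),c+' small')
t=cv2.imread('pics/top0.png');s=cv2.imread('pics/side0.png')
o=np.vstack([cv2.resize(t[100:250,170:490],None,fx=2,fy=2),cv2.resize(s[120:270,200:520],None,fx=2,fy=2)]);cv2.imwrite('pics/crop.png',o)
E
```

```text
top board 701 mean [0.6232 0.1753 0.1086] dir [0.153 0.988] deg from y -8.79 ext -0.098 0.101 std [0.0046 0.0587]
top edge 258 mean [0.6249 0.1791 0.1   ] dir [0.158 0.987] deg from y -9.11 ext -0.051 0.045 std [0.0043 0.027 ]
top lobes 275 mean [0.6242 0.1733 0.1243] dir [0.154 0.988] deg from y -8.85 ext -0.094 0.098 std [0.0043 0.0727]
top rail 418 mean [ 0.5274 -0.2548  0.069 ] dir [0.125 0.992] deg from y -7.2 ext -0.103 0.204 std [0.0068 0.0686]
top big 0.08 8 mean [ 0.5345 -0.1804  0.0865] dir [-0.995  0.104] deg from y 84.03 ext -0.016 0.013 std [0.0002 0.0115]
top big 0.09 163 mean [ 0.5337 -0.1995  0.0978] dir [0.072 0.997] deg from y -4.15 ext -0.023 0.022 std [0.0075 0.013 ]
top big 0.10 77 mean [ 0.5358 -0.199   0.1037] dir [0.418 0.909] deg from y -24.69 ext -0.022 0.02 std [0.0109 0.0111]
top big 0.11 50 mean [ 0.5402 -0.1995  0.115 ] dir [-0.972  0.237] deg from y 76.29 ext -0.014 0.03 std [0.0115 0.0157]
top big 0.12 51 mean [ 0.5378 -0.1999  0.1246] dir [-0.987  0.163] deg from y 80.61 ext -0.018 0.027 std [0.0116 0.0193]
top big 0.13 73 mean [ 0.5386 -0.2     0.135
[... 1041 characters left out ...]
0.5386 -0.2058  0.1042] dir [1.    0.006] deg from y -89.64 ext -0.026 0.014 std [0.0118 0.0134]
side big 0.11 94 mean [ 0.5436 -0.2066  0.1148] dir [0.994 0.109] deg from y -83.77 ext -0.034 0.013 std [0.0117 0.0152]
side big 0.12 106 mean [ 0.5414 -0.2065  0.1251] dir [1.    0.003] deg from y -89.83 ext -0.034 0.017 std [0.0118 0.02  ]
side big 0.13 111 mean [ 0.5437 -0.2058  0.1356] dir [-0.996  0.088] deg from y 84.93 ext -0.021 0.039 std [0.0123 0.0226]
side big 759 mean [ 0.5369 -0.2067  0.1138] dir [-1.     0.031] deg from y 88.25 ext -0.027 0.033 std [0.0123 0.0184]
side small 420 mean [ 0.5244 -0.3077  0.1071] dir [-0.997  0.078] deg from y 85.52 ext -0.025 0.027 std [0.0063 0.016 ]
```

View pics/crop.png

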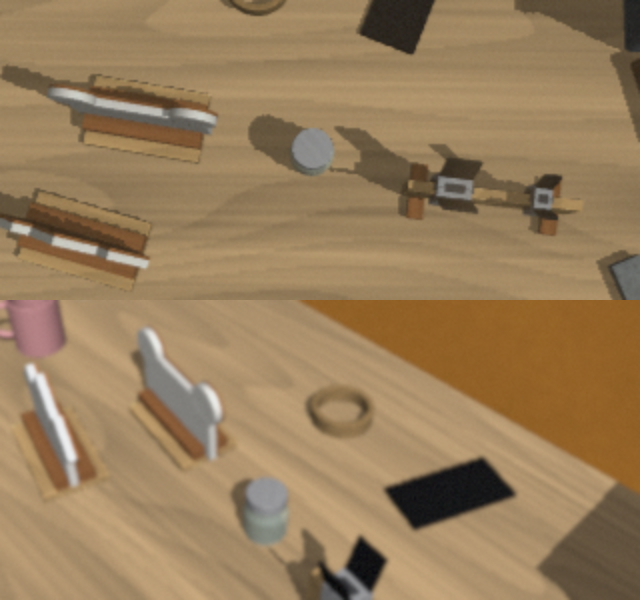

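Request:
servo_tool([
  {"dr": [0,0,0.99],"travel": [0,0,0],"gripper": 90},
  {"dr": [0,0,0.99]},
  {"dr": [0,0,0.99]},
  {"dr": [0,0,0.99]},
  {"dr": [0,0,0.99]},
  {"dr": [0,0,0.99]},
  {"dr": [0,0,0.99]},
  {"dr": [0,0,0.99]},
  {"dr": [0,0,0.99]},
  {"dr": [0,0,0.99]},
  {"dr": [0,0,0.99]},
  {"dr": [0,0,0.99]},
  {"dr": [0,0,0.99]},
  {"dr": [0,0,0.99]},
  {"travel": [-1,0.7,0]},
  {"travel": [-1,0.7,0]},
  {"travel": [-1,0.7,0]},
  {"travel": [-1,0.7,0]},
  {"travel": [-1,0.7,0]},
  {"travel": [-1,0.7,0]},
], force=30)

```text
schema error: expected keys dr, travel, gripper
```

Request:
servo_tool([
  {"dr": [0,0,0.99],"travel": [0,0,0],"gripper": 90},
  {"dr": [0,0,0.99],"travel": [0,0,0],"gripper": 90},
  {"dr": [0,0,0.99],"travel": [0,0,0],"gripper": 90},
  {"dr": [0,0,0.99],"travel": [0,0,0],"gripper": 90},
  {"dr": [0,0,0.99],"travel": [0,0,0],"gripper": 90},
  {"dr": [0,0,0.99],"travel": [0,0,0],"gripper": 90},
  {"dr": [0,0,0.99],"travel": [0,0,0],"gripper": 90},
  {"dr": [0,0,0.99],"travel": [0,0,0],"gripper": 90},
  {"dr": [0,0,0.99],"travel": [0,0,0],"gripper": 90},
  {"dr": [0,0,0.99],"travel": [0,0,0],"gripper": 90},
  {"dr": [0,0,0.99],"travel": [0,0,0],"gripper": 90},
  {"dr": [0,0,0.99],"travel": [0,0,0],"gripper": 90},
  {"dr": [0,0,0.99],"travel": [0,0,0],"gripper": 90},
  {"dr": [0,0,0.99],"travel": [0,0,0],"gripper": 90},
  {"dr": [0,0,0],"travel": [-1,0.7,0],"gripper": 90},
  {"dr": [0,0,0],"travel": [-1,0.7,0],"gripper": 90},
  {"dr": [0,0,0],"travel": [-1,0.7,0],"gripper": 90},
  {"dr": [0,0,0],"travel": [-1,0.7,0],"gripper": 90},
  {"dr": [0,0,0],"travel": [-1,0.7,0],"gripper": 90},
  {"dr": [0,0,0],"travel": [-1,0.7,0],"gripper": 90},
], force=30)

```text
t: 2.37
tcp_pos: [0.2132, 0.4247, 0.2147]
ee_rot: [[0.137, 0.991, 0.0], [0.991, -0.137, 0.0], [0.0, 0.0, -1.0]]
wrist_force: [-0.3, -1.1, 0.4]
grip_width: 0.0897
gripper_force: 0.0
```

Request:
servo_tool([
  {"dr": [0,0,0],"travel": [-1,0.7,0],"gripper": 90},
  {"dr": [0,0,0],"travel": [-1,0.7,0],"gripper": 90},
  {"dr": [0,0,0],"travel": [-1,0.7,0],"gripper": 90},
  {"dr": [0,0,0],"travel": [-1,0.7,0],"gripper": 90},
  {"dr": [0,0,0],"travel": [-1,0.7,0],"gripper": 90},
  {"dr": [0,0,0],"travel": [-1,0.7,0],"gripper": 90},
  {"dr": [0,0,0],"travel": [-1,0.7,0],"gripper": 90},
  {"dr": [0,0,0],"travel": [-1,0.7,0],"gripper": 90},
  {"dr": [0,0,0],"travel": [-1,0.7,0],"gripper": 90},
  {"dr": [0,0,0],"travel": [-1,0.7,0],"gripper": 90},
  {"dr": [0,0,0],"travel": [-1,0.7,0],"gripper": 90},
  {"dr": [0,0,0],"travel": [-1,0.7,0],"gripper": 90},
  {"dr": [0,0,0],"travel": [-1,0.7,0],"gripper": 90},
  {"dr": [0,0,0],"travel": [-1,0.7,0],"gripper": 90},
  {"dr": [0,0,0],"travel": [-1,0.7,0],"gripper": 90},
  {"dr": [0,0,0],"travel": [-1,0.7,0],"gripper": 90},
  {"dr": [0,0,0],"travel": [-1,0.7,0],"gripper": 90},
  {"dr": [0,0,0],"travel": [-1,0.7,0],"gripper": 90},
  {"dr": [0,0,0],"travel": [-1,0.7,0],"gripper": 90},
  {"dr": [0,0,0],"travel": [-1,0.7,0],"gripper": 90},
])

```text
t: 4.03
tcp_pos: [0.4359, -0.0101, 0.2148]
ee_rot: [[0.137, 0.991, 0.001], [0.991, -0.137, -0.0], [-0.0, 0.001, -1.0]]
wrist_force: [0.1, -0.2, -0.2]
grip_width: 0.0902
gripper_force: 0.0
```

Request:
servo_tool([
  {"dr": [0,0,0],"travel": [-1,0.7,0],"gripper": 90},
  {"dr": [0,0,0],"travel": [-1,0.7,0],"gripper": 90},
  {"dr": [0,0,0],"travel": [-1,0.7,0],"gripper": 90},
  {"dr": [0,0,0],"travel": [-1,0.7,0],"gripper": 90},
  {"dr": [0,0,0],"travel": [-1,0.7,0],"gripper": 90},
  {"dr": [0,0,0],"travel": [-1,0.7,0],"gripper": 90},
  {"dr": [0,0,0],"travel": [-1,0.7,0],"gripper": 90},
  {"dr": [0,0,0],"travel": [-1,0.7,0],"gripper": 90},
  {"dr": [0,0,0],"travel": [0,0,0],"gripper": 90},
  {"dr": [0,0,0],"travel": [0,0,0],"gripper": 90},
  {"dr": [0,0,0],"travel": [0,0,0],"gripper": 90},
])

```text
t: 4.95
tcp_pos: [0.5241, -0.182, 0.2144]
ee_rot: [[0.137, 0.991, -0.001], [0.991, -0.137, 0.001], [0.001, -0.001, -1.0]]
wrist_force: [0.3, -0.1, -0.3]
grip_width: 0.0901
gripper_force: 0.0
```

```bash
python3 - <<'E'
from h import *
from bench import spotter
s=readout.observe();print(s['t'],s['tcp_pos'],s['joint_positions'])
im,P=cloud('wrist');cv2.imwrite('pics/w1.png',im);Z=P[...,2]
for n in ['big_clip_pivot','small_clip_pivot']:
    for r in spotter.tip_of('wrist',n)[:2]:print(n,np.round(r['point'],4),round(r['confidence'],2))
m=spotter.masks_of('wrist','big_clip_pivot')
if m:
    M=m[0]['pixels'];print(m[0]['confidence'],M.sum())
    for z in np.arange(.04,.15,.01):
        line(P[M&(Z>z)&(Z<z+.01)],'clip %.2f'%z)
line(P[(Z>.055)&(Z<.078)&(np.hypot(P[...,0]-.53,P[...,1]+.25)<.2)],'rail')
E
```

```text
4.95 [ 0.5240805  -0.18202504  0.21441354] [-5.52298357e-01  1.07122793e-01  1.65387573e+00  2.99101444e-04
  1.38146538e+00 -4.15043604e-01]
big_clip_pivot [ 0.5365 -0.2029  0.0892] 0.68
small_clip_pivot [ 0.5243 -0.3071  0.0899] 0.63
0.94 3704
clip 0.04 33 mean [ 0.5365 -0.1824  0.0451] dir [-0.994  0.11 ] deg from y 83.68 ext -0.017 0.017 std [0.0002 0.013 ]
clip 0.05 92 mean [ 0.5363 -0.1843  0.0555] dir [-0.995  0.097] deg from y 84.41 ext -0.017 0.017 std [0.002  0.0112]
clip 0.06 23 mean [ 0.537  -0.183   0.0642] dir [-0.992  0.129] deg from y 82.61 ext -0.016 0.017 std [0.0011 0.0147]
clip 0.07 25 mean [ 0.5388 -0.183   0.0741] dir [-0.994  0.109] deg from y 83.71 ext -0.015 0.019 std [0.0006 0.0142]
clip 0.08 69 mean [ 0.5364 -0.1821  0.0861] dir [-0.995  0.101] deg from y 84.18 ext -0.017 0.017 std [0.0008 0.0113]
clip 0.09 1165 mean [ 0.5349 -0.2001  0.0979] dir [0.106 0.994] deg from y -6.09 ext -0.025 0.021 std [0.0073 0.0127]
clip 0.10 399 mean [ 0.5356 -0.2004  0.1045] dir [-0.99   0.139] deg from y 82.01 ext -0.016 0.019 std [0.0114 0.0129]
clip 0.11 387 mean [ 0.5361 -0.2001  0.115 ] dir [-0.994  0.113] deg from y 83.52 ext -0.02 0.022 std [0.0117 0.0168]
clip 0.12 436 mean [ 0.5362 -0.1999  0.1251] dir [-0.99   0.143] deg from y 81.77 ext -0.023 0.027 std [0.0118 0.02  ]
clip 0.13 533 mean [ 0.5373 -0.2003  0.1355] dir [-0.991  0.131] deg from y 82.46 ext -0.027 0.032 std [0.0117 0.0235]
clip 0.14 524 mean [ 0.5349 -0.2011  0.1411] dir [-0.993  0.118] deg from y 83.24 ext -0.029 0.03 std [0.0112 0.0266]
rail 1871 mean [ 0.5362 -0.2159  0.0684] dir [0.191 0.982] deg from y -11.03 ext -0.145 0.165 std [0.0089 0.0781]
```

View pics/w1.png

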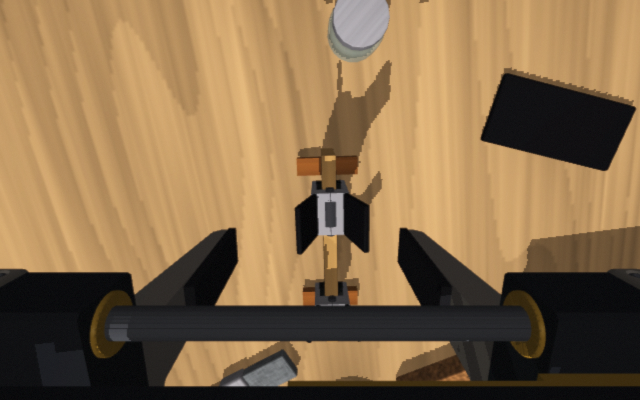

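Request:
servo_tool([
  {"dr": [0,0,-0.13],"travel": [-0.42,0.36,0.5],"gripper": 90},
  {"dr": [0,0,0],"travel": [-0.42,0.36,0.7],"gripper": 90},
  {"dr": [0,0,0],"travel": [0,0,0.9],"gripper": 90},
  {"dr": [0,0,0],"travel": [0,0,0.9],"gripper": 90},
  {"dr": [0,0,0],"travel": [0,0,0.9],"gripper": 90},
  {"dr": [0,0,0],"travel": [0,0,0.9],"gripper": 90},
  {"dr": [0,0,0],"travel": [0,0,0.6],"gripper": 90},
  {"dr": [0,0,0],"travel": [0,0,0.3],"gripper": 90},
  {"dr": [0,0,0],"travel": [0,0,0],"gripper": 90},
  {"dr": [0,0,0],"travel": [0,0,0],"gripper": 90},
  {"dr": [0,0,0],"travel": [0,0,0],"gripper": 90},
])

```text
t: 6.07
tcp_pos: [0.5373, -0.2016, 0.102]
ee_rot: [[0.123, 0.992, 0.002], [0.992, -0.123, -0.001], [-0.001, 0.002, -1.0]]
wrist_force: [0.0, 0.9, -0.4]
grip_width: 0.0899
gripper_force: 0.0
```

```bash
python3 - <<'E'
from h import *
from bench import spotter
s=readout.observe();print(s['t'],s['tcp_pos'])
im,P=cloud('wrist');Z=P[...,2]
m=spotter.masks_of('wrist','big_clip_pivot')
if m:
    M=m[0]['pixels'];print(m[0]['confidence'],M.sum())
    for z in np.arange(.09,.15,.01):
        line(P[M&(Z>z)&(Z<z+.01)],'clip %.2f'%z)
s,_=cams.read_camera('side');cv2.imwrite('pics/w2.png',np.vstack([im,cv2.resize(s[200:360,300:556],(640,400))])[:, :])
a=cv2.imread('pics/w2.png');cv2.imwrite('pics/w2.png',cv2.resize(a,(480,600)))
E
```

```text
6.0667 [ 0.53734334 -0.20160319  0.10197929]
0.75 10651
clip 0.09 3037 mean [ 0.5348 -0.1995  0.0979] dir [0.112 0.994] deg from y -6.46 ext -0.026 0.021 std [0.0074 0.0127]
clip 0.10 1108 mean [ 0.5339 -0.1997  0.1048] dir [-0.999  0.045] deg from y 87.4 ext -0.021 0.017 std [0.0117 0.0133]
clip 0.11 1215 mean [ 0.5335 -0.1993  0.1151] dir [-0.996  0.093] deg from y 84.64 ext -0.024 0.021 std [0.012  0.0169]
clip 0.12 1448 mean [ 0.5337 -0.1995  0.1252] dir [-0.996  0.092] deg from y 84.73 ext -0.027 0.024 std [0.012 0.02 ]
clip 0.13 1680 mean [ 0.5336 -0.1978  0.1353] dir [-0.994  0.107] deg from y 83.88 ext -0.031 0.028 std [0.011  0.0233]
clip 0.14 1379 mean [ 0.5352 -0.1978  0.1411] dir [-0.992  0.123] deg from y 82.93 ext -0.029 0.03 std [0.0092 0.0265]
```

View pics/w2.png

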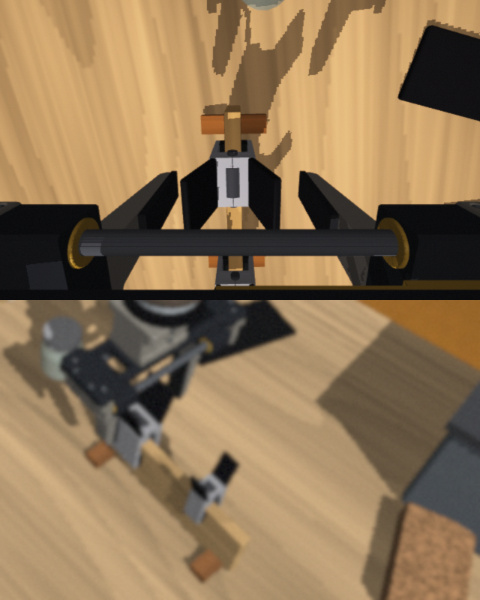

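Request:
servo_tool([
  {"dr": [0,0,0],"travel": [0.12,-0.12,0.05],"gripper": 60},
  {"dr": [0,0,0],"travel": [0,0,0],"gripper": 55},
  {"dr": [0,0,0],"travel": [0,0,0],"gripper": 50},
  {"dr": [0,0,0],"travel": [0,0,0],"gripper": 40},
  {"dr": [0,0,0],"travel": [0,0,0],"gripper": 35},
  {"dr": [0,0,0],"travel": [0,0,0],"gripper": 30},
  {"dr": [0,0,0],"travel": [0,0,0],"gripper": 25},
  {"dr": [0,0,0],"travel": [0,0,0],"gripper": 20},
  {"dr": [0,0,0],"travel": [0,0,0],"gripper": 20},
  {"dr": [0,0,0],"travel": [0,0,0],"gripper": 20},
  {"dr": [0,0,0],"travel": [0,0,0],"gripper": 20},
  {"dr": [0,0,0],"travel": [0,0,0],"gripper": 20},
], force=30)

```text
t: 7.22
tcp_pos: [0.5344, -0.1985, 0.0996]
ee_rot: [[0.123, 0.992, -0.0], [0.992, -0.123, 0.0], [0.0, -0.0, -1.0]]
wrist_force: [-0.7, -0.1, -1.6]
grip_width: 0.0263
gripper_force: 30.0
```

Request:
servo_tool([
  {"dr": [0,0,0],"travel": [0,0,-0.3],"gripper": 20},
  {"dr": [0,0,0],"travel": [0,0,-0.6],"gripper": 20},
  {"dr": [0,0,0],"travel": [0,0,-0.8],"gripper": 20},
  {"dr": [0,0,0],"travel": [0,0,-0.8],"gripper": 20},
  {"dr": [0,0,0],"travel": [0,0,-0.8],"gripper": 20},
  {"dr": [0,0,0],"travel": [0,0,-0.8],"gripper": 20},
  {"dr": [0,0,0],"travel": [0,0,-0.8],"gripper": 20},
  {"dr": [0,0,0],"travel": [0,0,-0.8],"gripper": 20},
  {"dr": [0,0,0],"travel": [0,0,-0.8],"gripper": 20},
  {"dr": [0,0,0],"travel": [0,0,0],"gripper": 20},
  {"dr": [0,0,0],"travel": [0,0,0],"gripper": 20},
])

```text
t: 8.13
tcp_pos: [0.5351, -0.199, 0.2313]
ee_rot: [[0.124, 0.992, 0.003], [0.992, -0.124, -0.002], [-0.001, 0.003, -1.0]]
wrist_force: [-0.6, 0.1, -1.2]
grip_width: 0.0266
gripper_force: 30.0
```

```bash
python3 - <<'E'
from h import *
from bench import spotter
s=readout.observe();print(s['t'],s['tcp_pos'],s['grip_width'],s['wrist_force'])
im,P=cloud('wrist')
for c in ['wrist','side']:
    if c=='side': sd,_=cams.read_camera('side')
    for r in spotter.tip_of(c,'big_clip_pivot')[:2]:print(c,np.round(r['point'],4),round(r['confidence'],2))
cv2.imwrite('pics/w3.png',cv2.resize(np.vstack([im,cv2.resize(sd[150:350,250:570],(640,400))]),(480,600)))
E
```

```text
8.1333 [ 0.53512648 -0.1989739   0.23132432] 0.026641855885826043 [-0.63040232  0.08450648 -1.1965897 ]
wrist [ 0.5408 -0.2032  0.2134] 0.76
side [ 0.5338 -0.2042  0.2111] 0.59
```

View pics/w3.png

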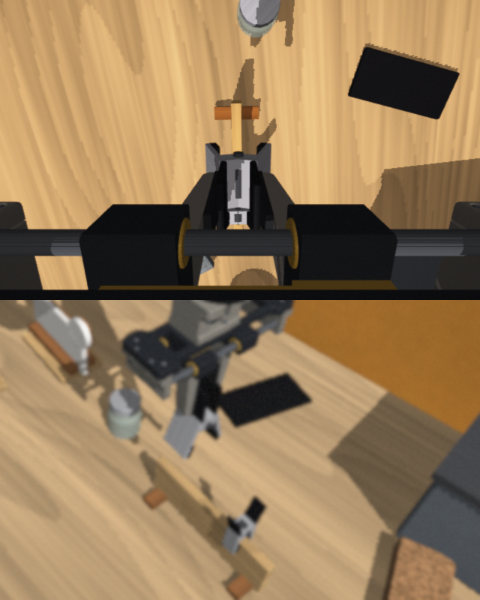

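```bash
python3 - <<'E'
from h import *
from bench import spotter
s=readout.observe();R=np.array(s['ee_rot'])
for c in ['wrist','side','top']:
    im,P=cloud(c)
    m=spotter.masks_of(c,'big_clip_pivot')
    if not m: print(c,'none');continue
    M=m[0]['pixels'];Q=(P[M]-s['tcp_pos'])@R;Q=Q[~np.isnan(Q[:,0])]*1000
    print(c,m[0]['confidence'],len(Q))
    for z in range(-50,75,6):
        q=Q[(Q[:,2]>=z)&(Q[:,2]<z+6)]
        if len(q)>4:print(z,len(q),'x',np.percentile(q[:,0],[3,50,97]).round(1),'y',np.percentile(q[:,1],[3,50,97]).round(1))
    if c=='wrist':
        o=im.copy();o[M]=o[M]//2+np.array([0,100,0],np.uint8)
        cv2.imwrite('pics/w4.png',np.hstack([cv2.resize(im[170:330,220:420],(400,320)),cv2.resize(o[170:330,220:420],(400,320))]))
E
```

```text
wrist 0.58 6250
-44 1378 x [-11.1   3.2  16.2] y [-11.4  -6.9  14.4]
-38 213 x [-13.3  15.5  16.8] y [-11.    9.9  14.1]
-32 184 x [-15.9  15.8  16.8] y [-10.9   9.9  14. ]
-26 176 x [-19.3  13.4  16.7] y [-10.8  -6.9  13.8]
-20 168 x [-18.8  15.3  16.8] y [-11.    9.9  13.9]
-14 125 x [-14.3  15.6  16.8] y [-11.3  -7.   14. ]
-8 145 x [-19.3   5.4  16.8] y [-11.    9.9  13.9]
-2 127 x [-19.1  15.4  16.7] y [-12.   -5.7  15.6]
4 2108 x [-21.9  -0.5  16.6] y [-9.6  1.7 12.3]
10 324 x [ 6.1 16.5 19.7] y [-16.6   1.1  18.9]
16 234 x [ 4.  16.3 19.6] y [-18.5   3.8  21.4]
22 138 x [ 1.9 13.7 16.7] y [-20.4  -4.1  23.2]
28 138 x [-0.9 10.3 16.7] y [-22.3  20.2  25.2]
34 135 x [-3.3  9.9 16.8] y [-24.1 -18.3  27. ]
40 192 x [-5.6 12.1 16.7] y [-26.1  18.6  28.9]
46 219 x [-7.  13.1 16.8] y [-27.9  18.2  30.6]
52 173 x [-9.5 10.6 16.9] y [-29.8  20.7  32.6]
58 68 x [-10.8  16.3  16.8] y [-30.3  23.1  33.3]
side 0.63 1101
-44 74 x [-23.9 -14.3   0.7] y [-12.3  10.   14.4]
-38 54 x [-24.5 -16.1   3.7] y [-12.7   9.8  12.1]
-32 65 x [-24.6 -13.8   4.6] y [-12.5   9.7  12.9]
-26 54 x [-24.5 -15.6   5.4] y [-12.1  10.   11.7]
-20 41 x [-24.1 -16.7   2.7] y [-12.6   9.8  12.9]
-14 41 x [-24.5 -19.2 -10.7] y [-12.2  -9.6  12.7]
-8 32 x [-24.5 -19.1 -11.2] y [-13.4   9.3  11.7]
-2 40 x [-24.6 -18.5 -11. ] y [-13.2  -9.7  14.3]
4 84 x [-24.7 -20.7  -4.1] y [-15.   -1.6  14. ]
10 85 x [-27.2 -18.3  11.5] y [-16.9 -14.8  12.7]
16 74 x [-26.7 -11.4  13.6] y [-19.4 -16.9  16.2]
22 61 x [-24.5  -9.4  13.1] y [-21.3 -19.4  20.3]
28 64 x [-24.7  -8.2  12.7] y [-23.1 -21.3  21.1]
34 62 x [-24.4  -8.6  13.4] y [-24.8 -22.9  22.6]
40 77 x [-24.7 -11.7  13.3] y [-26.8 -24.7  24.7]
46 73 x [-25.  -14.4  12.2] y [-28.2 -26.3  26.6]
52 70 x [-24.6 -11.5  12.4] y [-29.8 -28.3  29.2]
58 33 x [-24.6 -13.   11.3] y [-30.6 -28.9  24.9]
top none
```

View pics/w4.png

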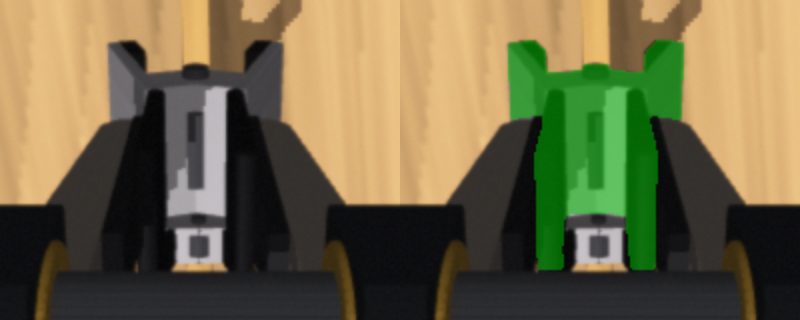

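Request:
servo_tool([
  {"dr": [0,0,0.28],"travel": [0.4,0.07,0],"gripper": 20},
  {"dr": [0,0,0],"travel": [0.8,0.07,0],"gripper": 20},
  {"dr": [0,0,0],"travel": [1,0.07,0],"gripper": 20},
  {"dr": [0,0,0],"travel": [1,0.07,0],"gripper": 20},
  {"dr": [0,0,0],"travel": [1,0.07,0],"gripper": 20},
  {"dr": [0,0,0],"travel": [1,0.07,0],"gripper": 20},
  {"dr": [0,0,0],"travel": [1,0.07,0],"gripper": 20},
  {"dr": [0,0,0],"travel": [1,0.07,0],"gripper": 20},
  {"dr": [0,0,0],"travel": [1,0.07,0],"gripper": 20},
  {"dr": [0,0,0],"travel": [1,0.07,0],"gripper": 20},
  {"dr": [0,0,0],"travel": [1,0.07,0],"gripper": 20},
  {"dr": [0,0,0],"travel": [1,0.07,0],"gripper": 20},
  {"dr": [0,0,0],"travel": [1,0.07,0],"gripper": 20},
  {"dr": [0,0,0],"travel": [1,0.07,0],"gripper": 20},
  {"dr": [0,0,0],"travel": [0.8,0.07,0],"gripper": 20},
  {"dr": [0,0,0],"travel": [0.4,0.07,0],"gripper": 20},
  {"dr": [0,0,0],"travel": [0,0,0],"gripper": 20},
  {"dr": [0,0,0],"travel": [0,0,0],"gripper": 20},
  {"dr": [0,0,0],"travel": [0,0,0],"gripper": 20},
])

```text
t: 10.22
tcp_pos: [0.6002, 0.0818, 0.2295]
ee_rot: [[0.153, 0.988, -0.0], [0.988, -0.153, -0.0], [-0.001, -0.0, -1.0]]
wrist_force: [-0.6, 0.4, -1.5]
grip_width: 0.0265
gripper_force: 30.0
```

```bash
cat > b.py <<'E'
from h import *
from bench import spotter
s=readout.observe();R=np.array(s['ee_rot']);t=np.array(s['tcp_pos']);print(s['t'],t,s['grip_width'],s['wrist_force'])
im,P=cloud('wrist');cv2.imwrite('pics/wb.png',im);Z=P[...,2]
for r in spotter.tip_of('wrist','leaf_edge')[:2]:print('leaf',np.round(r['point'],4),round(r['confidence'],2))
for r in spotter.tip_of('wrist','big_clip_pivot')[:1]:print('piv tool',((np.array(r['point'])-t)@R).round(4),round(r['confidence'],2))
def sel(x,y,r,z0,z1):return P[(np.hypot(P[...,0]-x,P[...,1]-y)<r)&(Z>z0)&(Z<z1)]
line(sel(.625,.175,.13,.075,.14),'board');line(sel(.625,.175,.05,.096,.106),'edge');line(sel(.625,.175,.13,.115,.14),'lobes')
m=spotter.masks_of('wrist','big_clip_pivot')
if m:
    Q=(P[m[0]['pixels']]-t)@R*1000;Q=Q[~np.isnan(Q[:,0])]
    print('clip x',np.percentile(Q[:,0],[2,98]).round(1),'z',np.percentile(Q[:,2],[1,99]).round(1))
    q=Q[Q[:,2]>45];print('jaw y',np.percentile(q[:,1],[2,98]).round(1),'z',np.percentile(q[:,2],99).round(1))
E
python3 b.py
```

```text
10.2167 [0.60019479 0.08184221 0.22950937] 0.026465208918353914 [-0.63154509  0.40031588 -1.54969447]
leaf [0.6282 0.1781 0.0998] 0.86
piv tool [-0.0039  0.0049  0.018 ] 0.56
board 3303 mean [0.6249 0.163  0.1093] dir [0.153 0.988] deg from y -8.8 ext -0.085 0.081 std [0.0041 0.0458]
edge 1830 mean [0.6272 0.1772 0.1002] dir [0.153 0.988] deg from y -8.83 ext -0.047 0.043 std [0.0041 0.0262]
lobes 1197 mean [0.6209 0.1364 0.1233] dir [0.156 0.988] deg from y -8.96 ext -0.056 0.096 std [0.0041 0.0546]
clip x [-20.9  16.9] z [-41.3  58. ]
jaw y [-30.   32.8] z 62.6
```

View pics/wb.png

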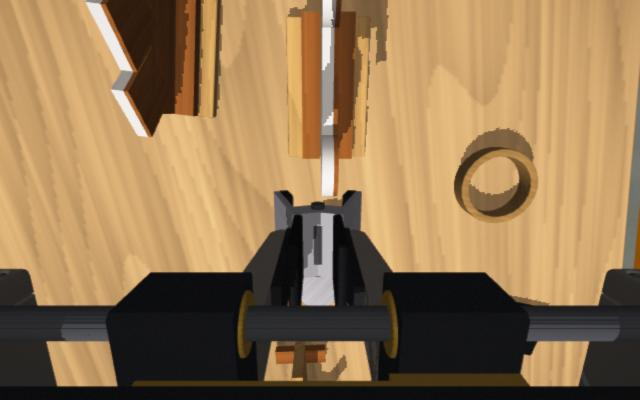

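Request:
servo_tool([
  {"dr": [0,0,0],"travel": [0.5,0.1,0],"gripper": 20},
  {"dr": [0,0,0],"travel": [0.9,0.1,0],"gripper": 20},
  {"dr": [0,0,0],"travel": [1,0.1,0],"gripper": 20},
  {"dr": [0,0,0],"travel": [1,0.1,0],"gripper": 20},
  {"dr": [0,0,0],"travel": [0.9,0.1,0],"gripper": 20},
  {"dr": [0,0,0],"travel": [0.5,0.03,0],"gripper": 20},
  {"dr": [0,0,0],"travel": [0.18,0,0],"gripper": 20},
  {"dr": [0,0,0],"travel": [0,0,0.5],"gripper": 20},
  {"dr": [0,0,0],"travel": [0,0,0.5],"gripper": 20},
  {"dr": [0,0,0],"travel": [0,0,0.5],"gripper": 20},
  {"dr": [0,0,0],"travel": [0,0,0],"gripper": 20},
  {"dr": [0,0,0],"travel": [0,0,0],"gripper": 20},
  {"dr": [0,0,0],"travel": [0,0,0],"gripper": 20},
])

```text
t: 11.5
tcp_pos: [0.6259, 0.1791, 0.1995]
ee_rot: [[0.153, 0.988, -0.0], [0.988, -0.153, -0.0], [-0.0, -0.0, -1.0]]
wrist_force: [-1.0, 0.3, -0.4]
grip_width: 0.0264
gripper_force: 30.0
```

```bash
python3 b.py; python3 - <<'E'
import cv2
a=cv2.imread('pics/wb.png')[60:320,200:440];cv2.imwrite('pics/wb2.png',cv2.resize(a,None,fx=2,fy=2))
E
```

```text
11.5 [0.62593019 0.17905718 0.19954335] 0.026440293910449678 [-1.03388808  0.32539832 -0.40706093]
leaf [0.6267 0.1756 0.0993] 0.64
piv tool [-0.0025 -0.0006  0.0173] 0.69
board 2685 mean [0.6321 0.2075 0.1167] dir [0.155 0.988] deg from y -8.91 ext -0.113 0.066 std [0.0047 0.0522]
edge 844 mean [0.6306 0.1979 0.1002] dir [0.165 0.986] deg from y -9.51 ext -0.024 0.021 std [0.0041 0.0123]
lobes 1700 mean [0.6323 0.2086 0.1253] dir [0.155 0.988] deg from y -8.91 ext -0.115 0.062 std [0.0051 0.0629]
clip x [-21.9  17. ] z [-41.3 171.1]
jaw y [-49.9  53.1] z 200.1
```

View pics/wb2.png

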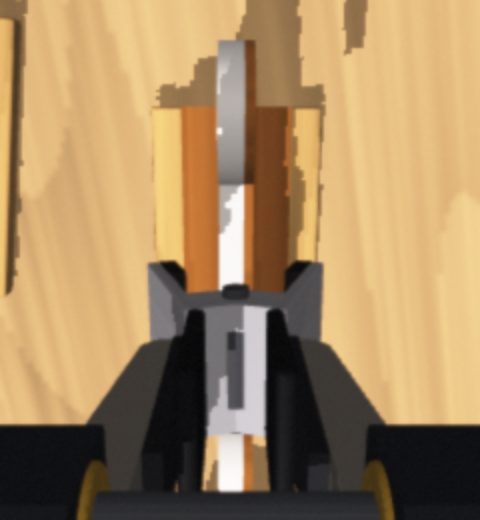

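Request:
servo_tool([
  {"dr": [0,0,0],"travel": [0,0,0.4],"gripper": 20},
  {"dr": [0,0,0],"travel": [0,0,0.4],"gripper": 20},
  {"dr": [0,0,0],"travel": [0,0,0.4],"gripper": 20},
  {"dr": [0,0,0],"travel": [0,0,0.4],"gripper": 20},
  {"dr": [0,0,0],"travel": [0,0,0.4],"gripper": 20},
  {"dr": [0,0,0],"travel": [0,0,0.4],"gripper": 20},
  {"dr": [0,0,0],"travel": [0,0,0.4],"gripper": 20},
  {"dr": [0,0,0],"travel": [0,0,0.3],"gripper": 20},
  {"dr": [0,0,0],"travel": [0,0,0.2],"gripper": 20},
  {"dr": [0,0,0],"travel": [0,0,0.1],"gripper": 20},
  {"dr": [0,0,0],"travel": [0,0,0],"gripper": 20},
  {"dr": [0,0,0],"travel": [0,0,0],"gripper": 20},
  {"dr": [0,0,0],"travel": [0,0,0],"gripper": 20},
])

```text
t: 12.78
tcp_pos: [0.6263, 0.1796, 0.1322]
ee_rot: [[0.153, 0.988, 0.001], [0.988, -0.153, 0.0], [0.0, 0.001, -1.0]]
wrist_force: [0.4, -0.5, -1.0]
grip_width: 0.0266
gripper_force: 30.0
```

Request:
servo_tool([
  {"dr": [0,0,0],"travel": [0,0,0.17],"gripper": 20},
  {"dr": [0,0,0],"travel": [0,0,0],"gripper": 20},
  {"dr": [0,0,0],"travel": [0,0,0],"gripper": 29},
  {"dr": [0,0,0],"travel": [0,0,0],"gripper": 32},
  {"dr": [0,0,0],"travel": [0,0,0],"gripper": 35},
  {"dr": [0,0,0],"travel": [0,0,0],"gripper": 38},
  {"dr": [0,0,0],"travel": [0,0,0],"gripper": 41},
  {"dr": [0,0,0],"travel": [0,0,0],"gripper": 44},
  {"dr": [0,0,0],"travel": [0,0,0],"gripper": 48},
  {"dr": [0,0,0],"travel": [0,0,0],"gripper": 55},
  {"dr": [0,0,0],"travel": [0,0,0],"gripper": 70},
  {"dr": [0,0,0],"travel": [0,0,0],"gripper": 90},
  {"dr": [0,0,0],"travel": [0,0,0],"gripper": 90},
  {"dr": [0,0,0],"travel": [0,0,0],"gripper": 90},
  {"dr": [0,0,0],"travel": [0,0,0],"gripper": 90},
  {"dr": [0,0,0],"travel": [0,0,0],"gripper": 90},
])

```text
t: 14.12
tcp_pos: [0.626, 0.1796, 0.1283]
ee_rot: [[0.153, 0.988, 0.0], [0.988, -0.153, -0.0], [-0.0, 0.0, -1.0]]
wrist_force: [-0.3, 0.2, -0.9]
grip_width: 0.0895
gripper_force: 0.0
```

Request:
servo_tool([
  {"dr": [0,0,0],"travel": [0,0,-0.4],"gripper": 90},
  {"dr": [0,0,0],"travel": [0,0,-0.8],"gripper": 90},
  {"dr": [0,0,0],"travel": [0,0,-1],"gripper": 90},
  {"dr": [0,0,0],"travel": [0,0,-1],"gripper": 90},
  {"dr": [0,0,0],"travel": [0,0,-1],"gripper": 90},
  {"dr": [0,0,0],"travel": [-0.5,0,-1],"gripper": 90},
  {"dr": [0,0,0],"travel": [-1,0,-0.5],"gripper": 90},
  {"dr": [0,0,0],"travel": [-1,0,0],"gripper": 90},
  {"dr": [0,0,0],"travel": [-0.5,0,0],"gripper": 90},
  {"dr": [0,0,0],"travel": [0,0,0],"gripper": 90},
  {"dr": [0,0,0],"travel": [0,0,0],"gripper": 90},
  {"dr": [0,0,0],"travel": [0,0,0],"gripper": 90},
])

```text
t: 15.12
tcp_pos: [0.6165, 0.1211, 0.2416]
ee_rot: [[0.152, 0.988, -0.001], [0.988, -0.152, 0.001], [0.0, -0.001, -1.0]]
wrist_force: [0.1, 0.0, -0.0]
grip_width: 0.0896
gripper_force: 0.0
```

```bash
python3 b.py; python3 - <<'E'
from h import *
from bench import spotter
s,_=cams.read_camera('side')
for n in ['big_clip_pivot','small_clip_pivot']:
    for r in spotter.tip_of('side',n)[:1]:print(n,np.round(r['point'],4),round(r['confidence'],2))
s0=cv2.resize(s[100:240,200:424],(640,400))
cv2.imwrite('pics/f.png',cv2.resize(np.vstack([cv2.imread('pics/wb.png'),s0]),(480,600)))
im,P=cloud('wrist');m=spotter.masks_of('wrist','big_clip_pivot')[0]['pixels'];Z=P[...,2]
for z in np.arange(.055,.18,.01): line(P[m&(Z>z)&(Z<z+.01)],'%.3f'%z)
E
```

```text
15.1167 [0.61649639 0.12106372 0.24162793] 0.0895773260025489 [ 0.10595437  0.01527945 -0.02402046]
piv tool [0.0573 0.0039 0.1269] 0.94
board 4636 mean [0.628  0.182  0.1215] dir [0.156 0.988] deg from y -8.97 ext -0.104 0.091 std [0.0067 0.0482]
edge 740 mean [0.6273 0.1777 0.1003] dir [0.158 0.987] deg from y -9.07 ext -0.048 0.042 std [0.0043 0.0349]
lobes 3672 mean [0.6281 0.1829 0.1264] dir [0.156 0.988] deg from y -8.96 ext -0.103 0.088 std [0.0072 0.0496]
clip x [36.4 75.4] z [ 71.3 121.1]
jaw y [-25.  30.] z 121.1
big_clip_pivot [0.625  0.173  0.1166] 0.62
small_clip_pivot [ 0.5198 -0.3033  0.0899] 0.78Traceback (most recent call last):
  File "<stdin>", line 8, in <module>
IndexError: list index out of range
```

View pics/f.png

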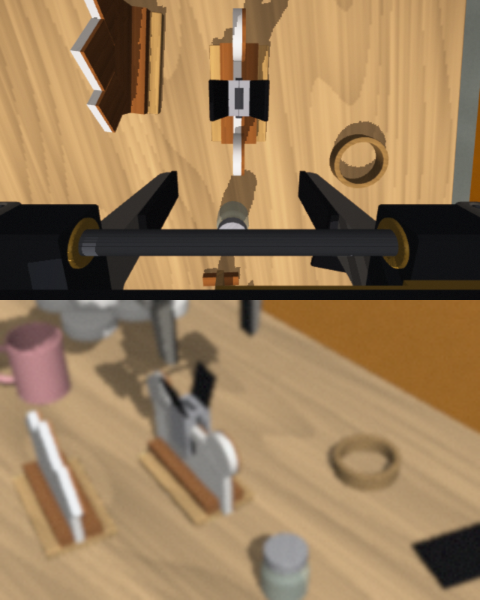

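The pictures show the clip sitting square, upright and centred between the lobes (wrist view, around (238,98)). The small clip is untouched and the gripper is clear, so I'm handing in.

```bash
python3 -c "
from bench import order
print(order.hand_in())"
```

```text
the job is handed in; nothing more can be done
None
```

The larger clip is clipped upright and square over the middle of the leaf blank's top edge, the smaller clip is untouched on the rail, and I handed the job in at about 15 s; it returned no verdict.

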